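# Pin the test eyes and close the jaw

### The arm

A 6-joint arm with a two-finger parallel gripper is mounted at the origin on the work surface. World frame = base frame: x ahead of the robot, y to its left, z up, the work surface at z = 0. Lengths are in m, angles in rad, forces in N, time in s.
With the tool pointing down it reaches from about 0.375 to 0.975 m from the base axis. Payload 3.8 kg.
Tool frame: the origin (TCP) lies at the very end of the fingers, on their centre line; the grasp point (between the pads) lies 19 mm behind it; z points along the fingers, y is the line along which they close (so a half turn about z gives the same grasp; the last joint's range is limited). The gripper opens to 85 mm and grips with 20 to 120 N. Pads are 22 mm wide; open, the fingers measure 114 mm over their backs; the gripper's body (76 mm by 85 mm) begins 54 mm behind the grasp point. The pads swing forward as they close: fully open they stand 13 mm farther back than shut.
Start: joints at [-0.037, 0.264, 1.604, -0, 1.274, -0.037], TCP at [0.675, -0, 0.231] pointing down, gripper open.
Joint ranges: [-2.63, 2.63], [-0.94, 2.18], [0.31, 2.57], [-1.31, 4.45], [0, 2.66], [-2.55, 2.55]. Speed limits (rad/s): [2.57, 2.57, 3.14, 3.14, 3.14, 3.14].

### API

Orientations are given as [roll, pitch, yaw] about the fixed x, y, z axes, in that order (R = Rz(yaw) Ry(pitch) Rx(roll)).
In Python, from station import env, imaging gives the robot as it stands.
- The arm moves only by the tool arm_command, never from a script. Its argument "plan" is a list of rows, each a list of 7 numbers: the shift along the tool's x, y, z in mm, then the turn, a rotation vector about the tool's x, y, z in degrees, then the opening, from 0 (shut) to 1 (fully open). In form: [[dx, dy, dz, rx, ry, rz, gripper], ...]. A call has 1 to 20 rows; each row is the pose to reach, as a shift and turn from the pose commanded when the call began, along the tool's axes at that moment; what a row does not reach only later rows make up. A row lasts 1/8 s, in which the tool goes at most 62.5 mm and 10.7 degrees, less where a joint would pass 70% of its speed; a pose out of reach is approached as far as the arm can. A call with a gripper value outside its range is refused whole. The fingers move at their own pace and stop on an object; "squeeze" is the grip in N (left out, the last holds). Time passes only in rows, so rows that repeat a pose let the fingers close. It gives the time, the measured TCP pose, the force, the opening and the grip force at its end, in the units of the state.
- env.get_state(): the state, without advancing time (a new reading comes with each control period).
- imaging.get_image(name): name is "scene" or "side" or "wrist"; returns the picture (420x560x3 uint8, blue, green, red); there is no depth.
- imaging.camera_info(name): a dict with "fx", "fy", "cx", "cy" (pixels), "k1" (the pictures are not rectified: a ray, as slopes to the right and down, at radius r is drawn at 1 + k1 r^2 times it, then the intrinsics apply), "rvec" (rotation vector, rad) and "tvec" (3), from world to camera coordinates, as OpenCV has them; the wrist camera has in their place "T_tool_cam" (4x4, takes a point from camera to tool coordinates, whose origin is the TCP and whose axes are the flange's). Camera axes: x right, y down, z forward; pixel columns grow to the right and rows downward; lengths in m; the calibration is good to about 2 mm. A picture is of the moment at which its call begins: read the wrist's pose just before it. camera_info takes no time and is no camera call.
- env.hand_in(): hands the job in; it is judged then, once.
The state is a dict: "t": time; "qpos": joint angles; "qvel": joint speeds; "joint_torque": joint torques, N m; "tcp_pos": TCP position; "tcp_rot": TCP orientation; "contact_force": force on the tool from outside, world axes, zero at the start; "moment": the same for the moment, N m; "finger_gap": finger opening in m; "gripper_force": force on a finger pad.
Only numpy, scipy, OpenCV 4.12 (cv2) and the standard library are available. Lean on these libraries where they do the work, as an engineer would, in place of code of your own. Each camera call takes 0.05 s, during which the arm holds its last target. There are 200 camera calls.

### The job

Set every coloured test eye (red, grey, yellow, green; three or four are there) flat and square into a pocket of the blue test fixture, one to a pocket. Then push the orange-handled rod through the holes from the lug opposite the lever's end, through all the eyes and out of the far lug, until its handle is up against the first lug, and only then press the lever down so that the jaw is fully closed around the rod's end. Leave the other things on the bench where they are.

Things in the scene. Friction and masses are not known exactly. Their poses are not given: they have to be found in the camera images.
- eye_red: red test eye, loose, 120 g (may be absent). Foot 48 (own x) x 36 (y) x 10 mm; on it an upright lug 30 mm wide (x), 16 mm thick (y), top 54 mm above the foot's underside, with a 17 mm round hole along y, 34 mm above the underside. Origin: centre of the underside, z up. A half turn about z makes no difference. Grasp it by the lug's 16 mm wide side faces, closing along x
- eye_grey: dark grey test eye, loose, 120 g (may be absent). Foot 48 (own x) x 36 (y) x 10 mm; on it an upright lug 30 mm wide (x), 16 mm thick (y), top 54 mm above the foot's underside, with a 17 mm round hole along y, 34 mm above the underside. Origin: centre of the underside, z up. A half turn about z makes no difference. Grasp it by the lug's 16 mm wide side faces, closing along x
- eye_yellow: yellow test eye, loose, 120 g (may be absent). Foot 48 (own x) x 36 (y) x 10 mm; on it an upright lug 30 mm wide (x), 16 mm thick (y), top 54 mm above the foot's underside, with a 17 mm round hole along y, 34 mm above the underside. Origin: centre of the underside, z up. A half turn about z makes no difference. Grasp it by the lug's 16 mm wide side faces, closing along x
- eye_green: green test eye, loose, 120 g (may be absent). Foot 48 (own x) x 36 (y) x 10 mm; on it an upright lug 30 mm wide (x), 16 mm thick (y), top 54 mm above the foot's underside, with a 17 mm round hole along y, 34 mm above the underside. Origin: centre of the underside, z up. A half turn about z makes no difference. Grasp it by the lug's 16 mm wide side faces, closing along x
- rod: round metal rod with an orange square handle, loose, 90 g. Handle 60 (own x) x 20 x 20 mm; 12 mm thick shaft to own +x, 227 mm long, last 14 mm tapered to 5 mm. Origin: centre of the handle's underside; the axis is 10 mm above it. Starts level, handle on the table, shaft on a 4 mm rubber strip; off the strip its tip lies about 4 mm low
- rod_grip (a point): middle of the rod's orange handle, on the shaft's axis; the handle's end face (shoulder), where the shaft begins, is 30 mm from here
- rod_tip (a point): tip of the rod, on its axis, 257 mm from rod_grip
- fixture: fixed test fixture. Origin: centre of the blue plate's underside, z up. Plate 72 (x) x 202 (y) x 14 mm high, four pockets in a row along y; at each end of the row a steel lug 12 mm thick (y), 36 mm wide, top 64 mm above the table, with a 16 mm hole along y. The holes of lugs and seated eyes share one line, 40 mm above the table. The lever runs out beyond the -y lug
- pocket0 (a point): centre of the floor of the pocket nearest the +y lug (6 mm above the table). Each pocket is 51 (fixture x) x 39 (fixture y) mm and 8 mm deep; an eye's origin comes to this point, its y along the fixture's y
- pocket1 (a point): the same for the next pocket (pockets are 44 mm apart)
- pocket2 (a point): the same for the third pocket
- pocket3 (a point): the same for the pocket nearest the -y lug
- hole_in (a point): centre of the hole on the outer face of the +y lug: the rod goes in here, moving to the fixture's -y
- hole_out (a point): centre of the hole on the outer face of the -y lug; with the handle against the +y lug the rod's tip stands out 25 mm beyond here
- jaw (a joint): hinge (rad) of the steel lever with the small forked jaw. 0: lever level, jaw tipped up, its cheeks (22 mm apart) beside the rod's end (closed, a stop); up to 0.45: lever raised, jaw down (open). Axis along the fixture's x, 45 mm beyond hole_out, 22 mm above the table. 2 to 3 N down on lever_pad turns it; it stays where left
- lever_pad (a point): top of the black round grip (20 mm thick, 50 mm long) at the lever's end, the place to press down, 140 mm from the hinge; about 32 mm above the table when the jaw is closed, up to 90 mm when open
- carabiner: silver oval carabiner, 114 x 66 mm, 10 mm thick, lying flat; leave alone
- gate_clip: red plastic gate clip, 80 x 38 mm, 10 mm thick, lying flat; leave alone
- swivel: grey steel double-loop swivel, 94 mm long, 14 mm high, lying flat; leave alone
- stopper: black rubber stopper, 34 mm wide, 28 mm tall; leave alone
- screwdriver: screwdriver lying flat; leave alone
- grease: closed can, 64 mm wide, 70 mm tall; leave alone
- weight: brass weight with a knob, 44 mm wide, 54 mm tall; leave alone
There are look-alikes about, which are no part of the job. What is shaped like the eye_yellow but purple is not meant.

How it is judged:
On the way, in this order (a step that is already met when the one before it is completed fails the run):
1. every test eye present is seated in a pocket ((distance between eye_red and pocket0 below 0.0045 m or distance between eye_red and pocket1 below 0.0045 m or distance between eye_red and pocket2 below 0.0045 m or distance between eye_red and pocket3 below 0.0045 m) and angle between each of eye_red, eye_grey, eye_yellow, eye_green's own z axis and vertical below 0.06 rad and angle between the y axis of each of eye_red, eye_grey, eye_yellow, eye_green and the y axis of fixture, either way round below 0.12 rad and (distance between eye_grey and pocket0 below 0.0045 m or distance between eye_grey and pocket1 below 0.0045 m or distance between eye_grey and pocket2 below 0.0045 m or distance between eye_grey and pocket3 below 0.0045 m) and (distance between eye_yellow and pocket0 below 0.0045 m or distance between eye_yellow and pocket1 below 0.0045 m or distance between eye_yellow and pocket2 below 0.0045 m or distance between eye_yellow and pocket3 below 0.0045 m) and (distance between eye_green and pocket0 below 0.0045 m or distance between eye_green and pocket1 below 0.0045 m or distance between eye_green and pocket2 below 0.0045 m or distance between eye_green and pocket3 below 0.0045 m)), for 0.2 s.
2. the rod is through both lugs and all eyes, handle up to the first lug (all of step 1 and y of rod_tip in the frame of fixture below -0.121 m and x of rod_tip in the frame of fixture between -0.006 and 0.006 m and z of rod_tip in the frame of fixture between 0.032 and 0.047 m and angle between the x axis of rod and the y axis of fixture, either way round below 0.06 rad), for 0.2 s.
3. the jaw is closed around the rod's end (y of rod_tip in the frame of fixture below -0.121 m and x of rod_tip in the frame of fixture between -0.006 and 0.006 m and z of rod_tip in the frame of fixture between 0.032 and 0.047 m and angle between the x axis of rod and the y axis of fixture, either way round below 0.06 rad and value of joint jaw below 0.06 rad), for 0.2 s.
At the end, for the whole second after the job is handed in: Each eye within 4.5 mm of a pocket's point, tilt under 0.06 rad, square within 0.12 rad; rod along the holes within 0.06 rad, tip 20 mm or more past the far lug, within 6 mm sideways, 8 mm below, 7 mm above their line; jaw joint under 0.06 rad; rod at rest (all of step 1 and all of step 3 and linear speed of rod below 0.02 m/s); the robot touches nothing.
It fails at once if one of the bystanders is moved by more than 4 cm (distance of any of carabiner, gate_clip, swivel, stopper, screwdriver, grease, weight from where it was at the start of the episode above 0.04 m).
Of eye_red, eye_grey, eye_yellow, eye_green only 3 to 4 are there at a start; the rules pass over those that are not, and their reading is None.
At some moment in a run one of eye_red, eye_grey, eye_yellow, eye_green, rod may be knocked a few centimetres aside while the robot is not near it.
Once in a run the grip may slacken for a moment while it holds something.
It also fails if it takes over 208 s, if anything falls off the work surface, if the arm or the gripper's body presses on something with over 40 N, if the wrist force passes 120 N, or if a joint passes its speed limit or range.

## Working session

There is one attempt and no reset: what is moved stays moved. The work goes in short steps, Python scripts to look and compute and a tool call to move; the robot and the scene stay as the last step left them, time stands still between calls to the robot, and variables do not carry over. Pictures are saved under pics/ and viewed, at most 14 in all, crops included, and the job is handed in when it is done.

Besides the shell and the picture viewer there is one more tool, called after "Request:" in YAML: its name, and indented under it one key for each argument. arm_command: Moves the arm, as the interface text tells. Its arguments: {"type":"object","properties":{"plan":{"type":"array","items":{"type":"array","items":{"type":"number"}}},"squeeze":{"type":"number"}},"required":["plan"]}

```bash
ls; mkdir -p pics; python3 - <<'E'
from station import env, imaging
import cv2,numpy as np
for n in ["scene","side","wrist"]:
    im=imaging.get_image(n); cv2.imwrite(f"pics/{n}0.png",im)
    print(n,imaging.camera_info(n))
print(env.get_state())
E
```

```text
pics
scene {'fx': 520.8403692965605, 'fy': 520.8403692965605, 'cx': 274.8241671334741, 'cy': 210.7089545821329, 'k1': 0.06083654955321644, 'rvec': array([ 2.44687873,  0.594792  , -0.19804966]), 'tvec': array([-0.49966931, -0.16721905,  1.64474719])}
side {'fx': 380.4429064867041, 'fy': 380.4429064867041, 'cx': 281.7361859517256, 'cy': 215.80172666980943, 'k1': -0.03734240626403915, 'rvec': array([ 2.27660742, -0.88391315,  0.32791204]), 'tvec': array([-0.42539467,  0.31795028,  0.66443721])}
wrist {'fx': 306.7159121714042, 'fy': 306.7159121714042, 'cx': 278.5862837453553, 'cy': 204.74079333376008, 'k1': -0.04543399485540457, 'T_tool_cam': array([[-1.17940158e-03, -9.48585704e-01, -3.16518201e-01,
         8.00253665e-02],
       [ 9.99998618e-01, -7.47901375e-04, -1.48475315e-03,
         5.46076661e-04],
       [ 1.17169122e-03, -3.16519515e-01,  9.48585275e-01,
        -1.41101372e-01],
       [ 0.00000000e+00,  0.00000000e+00,  0.00000000e+00,
         1.00000000e+00]])}
{'t': 0.15, 'qpos': array([-3.69208702e-02,  2.64570785e-01,  1.60505534e+00, -5.97772242e-06,
        1.27368182e+00, -3.68400383e-02]), 'qvel': array([ 0.00172193, -0.00274586, -0.00575893, -0.00044796, -0.00042469,
        0.00056751]), 'joint_torque': array([-4.44535381e-04, -5.15905774e+01, -3.67958951e+01, -2.06692371e-04,
        8.09489022e-03,  2.50629785e-05]), 'tcp_pos': array([6.74443561e-01, 2.62817096e-06, 2.30256980e-01]), 'tcp_rot': array([-3.13987832e+00, -5.74678404e-05,  1.57071720e+00]), 'contact_force': array([0.29043836, 0.57094961, 0.86017003]), 'moment': array([-0.01399556,  0.03836625, -0.01897946]), 'gripper_force': 0.0, 'finger_gap': 0.08532415229158591}
```

View pics/scene0.png

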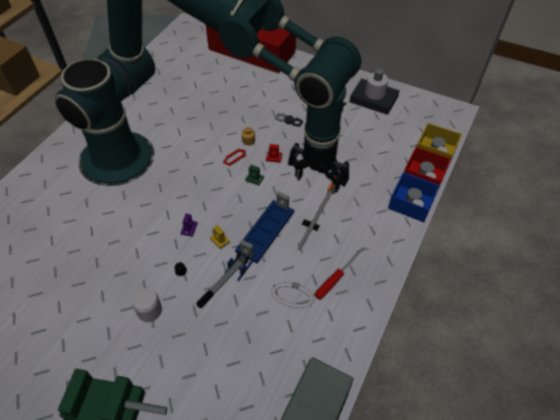

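View pics/side0.png

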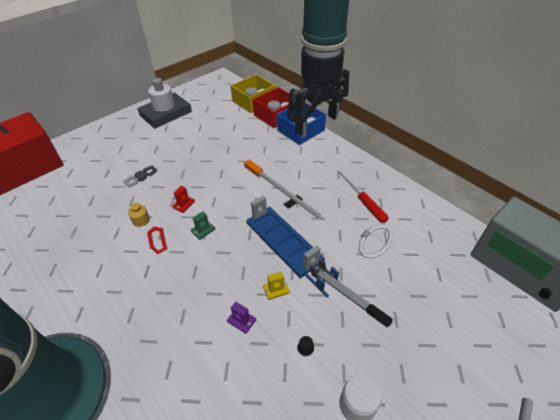

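```bash
cat > h.py <<'E'
from station import env, imaging
import cv2,numpy as np
from scipy.spatial.transform import Rotation as Ro
def cam(n,st=None):
    c=imaging.camera_info(n)
    if n=="wrist":
        T=np.eye(4);T[:3,:3]=Ro.from_euler('xyz',st['tcp_rot']).as_matrix();T[:3,3]=st['tcp_pos']
        W=T@c['T_tool_cam']; R=W[:3,:3];o=W[:3,3]
    else:
        R=cv2.Rodrigues(c['rvec'])[0].T; o=-R@c['tvec']
    K=np.array([[c['fx'],0,c['cx']],[0,c['fy'],c['cy']],[0,0,1]]);D=np.array([c['k1'],0,0,0.])
    return K,D,R,o
def onplane(C,uv,z):
    K,D,R,o=C; uv=np.array(uv,float).reshape(-1,1,2)
    n=cv2.undistortPoints(uv,K,D)[:,0]; d=np.c_[n,np.ones(len(n))]@R.T
    return o+d*((z-o[2])/d[:,2])[:,None]
def proj(C,P):
    K,D,R,o=C; rv=cv2.Rodrigues(R.T)[0]
    return cv2.projectPoints(np.array(P,float).reshape(-1,1,3),rv,-R.T@o,K,D)[0][:,0]
def shot(n,name=None):
    st=env.get_state(); im=imaging.get_image(n)
    if name: cv2.imwrite(f"pics/{name}.png",im)
    return im,cam(n,st),st
H={'red':[(0,10),(170,180)],'yellow':[(20,33)],'green':[(45,88)],'blue':[(100,125)],'purple':[(130,160)],'orange':[(8,18)]}
def mask(im,col,smin=110,vmin=40):
    h=cv2.cvtColor(im,cv2.COLOR_BGR2HSV);m=0
    for a,b in H[col]: m=m|cv2.inRange(h,(a,smin,vmin),(b,255,255))
    return m
def blobs(m,amin=30):
    n,l,s,c=cv2.connectedComponentsWithStats(m)
    return [(s[i,4],c[i],(l==i)) for i in np.argsort(-s[:,4]) if i and s[i,4]>amin]
E
python3 - <<'E'
from h import *
for n in ["scene","side"]:
    im,C,st=shot(n)
    for c in H:
        for a,uv,_ in blobs(mask(im,c)):
            print(n,c,a,uv.round(),onplane(C,uv,0.02)[0].round(3))
E
```

```text
scene red 889 [427. 164.] [0.879 0.402 0.02 ]
scene red 580 [273.  39.] [0.171 0.741 0.02 ]
scene red 560 [233.  50.] [0.071 0.614 0.02 ]
scene red 305 [329. 284.] [ 0.779 -0.114  0.02 ]
scene red 211 [274. 153.] [0.441 0.227 0.02 ]
scene red 120 [235. 156.] [0.339 0.161 0.02 ]
scene yellow 760 [439. 139.] [0.879 0.521 0.02 ]
scene yellow 241 [219. 237.] [ 0.451 -0.12   0.02 ]
scene green 1411 [102. 400.] [ 0.445 -0.613  0.02 ]
scene green 461 [ 72. 391.] [ 0.371 -0.628  0.02 ]
scene green 106 [135. 393.] [ 0.501 -0.569  0.02 ]
scene green 87 [127. 414.] [ 0.514 -0.613  0.02 ]
scene green 44 [253. 180.] [0.435 0.103 0.02 ]
scene blue 1320 [413. 196.] [0.88  0.262 0.02 ]
scene blue 1315 [266. 230.] [ 0.556 -0.038  0.02 ]
scene purple 191 [188. 225.] [ 0.354 -0.126  0.02 ]
scene orange 1449 [25. 88.] [-0.45   0.102  0.02 ]
scene orange 453 [14. 10.] [-0.8    0.429  0.02 ]
scene orange 409 [ 8. 49.] [-0.647  0.234  0.02 ]
scene orange 95 [248. 137.] [0.337 0.252 0.02 ]
scene orange 44 [434. 152.] [0.882 0.459 0.02 ]
scene orange 38 [511.  44.] [0.965 1.103 0.02 ]
scene orange 32 [505.  56.] [0.963 1.026 0.02 ]
side red 3318 [ 24. 152.] [0.203 0.706 0.02 ]
side red 789 [270. 105.] [0.885 0.398 0.02 ]
side red 347 [373. 207.] [ 0.772 -0.118  0.02 ]
side red 336 [182. 199.] [0.44  0.224 0.02 ]
side red 212 [157. 239.] [0.327 0.155 0.02 ]
side yellow 786 [249.  90.] [0.893 0.514 0.02 ]
side yellow 454 [276. 286.] [ 0.448 -0.122  0.02 ]
side yellow 310 [138. 215.] [0.333 0.253 0.02 ]
side green 1170 [520. 255.] [ 0.899 -0.432  0.02 ]
side green 265 [202. 225.] [0.428 0.119 0.02 ]
side blue 1979 [284. 242.] [ 0.537 -0.049  0.02 ]
side blue 857 [301. 125.] [0.879 0.248 0.02 ]
side blue 49 [333. 272.] [ 0.56 -0.18  0.02]
side purple 463 [241. 317.] [ 0.35  -0.129  0.02 ]
side orange 2625 [440. 157.] [ 1.064 -0.123  0.02 ]
side orange 1551 [228.  63.] [0.96  0.723 0.02 ]
side orange 149 [253. 167.] [0.649 0.198 0.02 ]
```

View pics/wrist0.png

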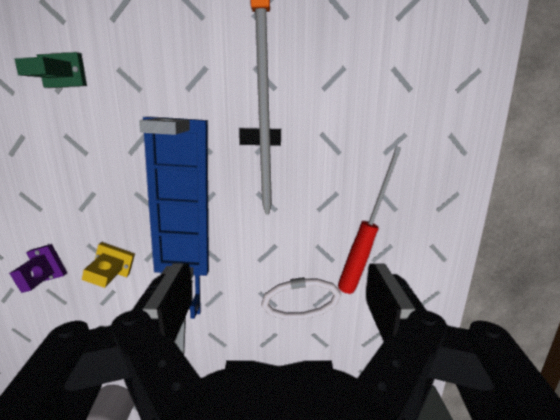

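Candidates (side view): yellow (276,286) vs purple look-alike (241,317); red eye (182,199) vs red clip (157,239), red bin (270,105), screwdriver (373,207); green eye (202,225) vs the green vise. There is no dark grey eye (the swivel at (140,175) is something else). Next I take a closer look at each choice.

Request:
arm_command:
  plan:
    - [-120,-224,130,0,0,0,1]
    - [-120,-224,130,0,0,0,1]
    - [-120,-224,130,0,0,0,1]
    - [-120,-224,130,0,0,0,1]
    - [-120,-224,130,0,0,0,1]
    - [-120,-224,130,0,0,0,1]
    - [-120,-224,130,0,0,0,1]
    - [-120,-224,130,0,0,0,1]

```text
t: 1.25
tcp_pos: [0.453, -0.12, 0.1025]
tcp_rot: [3.139, 0.001, 1.572]
contact_force: [-0.1, 0.2, -0.7]
finger_gap: 0.0854
gripper_force: 0.0
```

```bash
python3 - <<'E'
from h import *
im,C,st=shot("wrist","y1"); print(st['t'],st['tcp_pos'],st['tcp_rot'])
np.save('y1',st)
print(proj(C,[[.45,-.12,0]]))
E
```

```text
1.25 [ 0.45301875 -0.12001447  0.10252483] [3.13894646e+00 6.95900069e-04 1.57164382e+00]
[[274.46043442 203.21032675]]
```

View pics/y1.png

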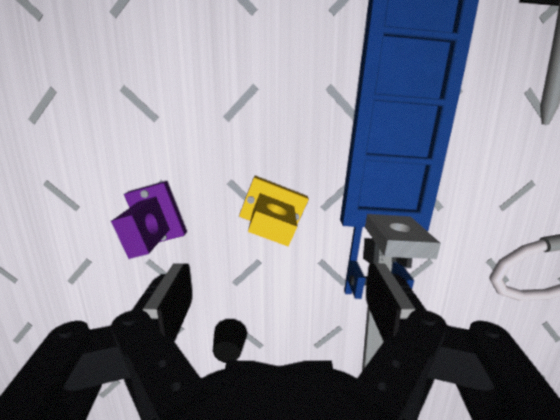

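Close-up: the yellow eye is at (273,212), purple at (150,220), and the fixture's -y lug at (400,235). I'll put the camera straight above the eye so the foot's outline gives its pose directly.

Request:
arm_command:
  plan:
    - [-80,-4,0,0,0,0,1]
    - [-80,-4,0,0,0,0,1]
    - [-80,-4,0,0,0,0,1]
    - [-80,-4,0,0,0,0,1]

```text
t: 1.8
tcp_pos: [0.447, -0.1992, 0.1011]
tcp_rot: [-3.141, -0.001, 1.571]
contact_force: [-1.0, 0.6, -0.0]
finger_gap: 0.0856
gripper_force: 0.0
```

```bash
cat >> h.py <<'E'
def eye(col,name=None,vmin=40,smin=110):
    im,C,st=shot("wrist",name)
    a,uv,m=blobs(mask(im,col,smin,vmin),300)[0]
    m=cv2.morphologyEx((m*255).astype(np.uint8),cv2.MORPH_CLOSE,np.ones((5,5)))
    c=max(cv2.findContours(m,0,cv2.CHAIN_APPROX_NONE)[0],key=cv2.contourArea)
    P=onplane(C,c.reshape(-1,2),0.010)[:,:2]
    (cx,cy),(w,h),ang=cv2.minAreaRect((P*1000).astype(np.float32))
    if w<h: w,h,ang=h,w,ang+90
    ang=(ang+90)%180-90   # long axis (eye x) in world, deg
    yaw=np.degrees(st['tcp_rot'][2])  # tool y in world at yaw-90
    t=np.array([cx,cy])/1000-st['tcp_pos'][:2]; R=Ro.from_euler('xyz',st['tcp_rot']).as_matrix()
    d=R.T@np.r_[t,0]*1000
    print(col,uv.round(),'xy mm',round(cx,1),round(cy,1),'size',round(w,1),round(h,1),'ang',round(ang,1),
      'tcp',(st['tcp_pos']*1000).round(1),'yaw',round(yaw,1),'tool dxdy',d[:2].round(1),
      'rz',round(-(((ang-(yaw-90))+90)%180-90),1),'t',st['t'])
    return cx,cy,ang
E
python3 -c "
from h import *
eye('yellow','y2')"
```

```text
yellow [281. 105.] xy mm 448.9 -121.0 size 47.2 35.1 ang -22.0 tcp [ 447.  -199.2  101.1] yaw 90.0 tool dxdy [78.1  1.9] rz 22.0 t 1.8
```

Request:
arm_command:
  plan:
    - [70,98,-60,0,0,0,1]
    - [70,98,-60,0,0,0,1]
    - [70,98,-60,0,0,0,1]
    - [70,98,-60,0,0,0,1]
    - [70,98,-60,0,0,0,1]

```text
t: 2.48
tcp_pos: [0.5431, -0.1298, 0.1598]
tcp_rot: [-3.138, -0.001, 1.571]
contact_force: [-0.1, 0.2, 0.4]
finger_gap: 0.0853
gripper_force: 0.0
```

```bash
python3 - <<'E'
from h import *
im,C,st=shot("wrist","f1"); np.save('f1',[st['tcp_pos'],st['tcp_rot']]); print(st['tcp_pos'],st['t'])
cv2.imwrite('pics/f1b.png',cv2.resize(im[0:260,200:420],None,fx=2.3,fy=2.3,interpolation=cv2.INTER_CUBIC))
E
```

```text
[ 0.54305045 -0.12980883  0.15981781] 2.475
```

View pics/f1b.png

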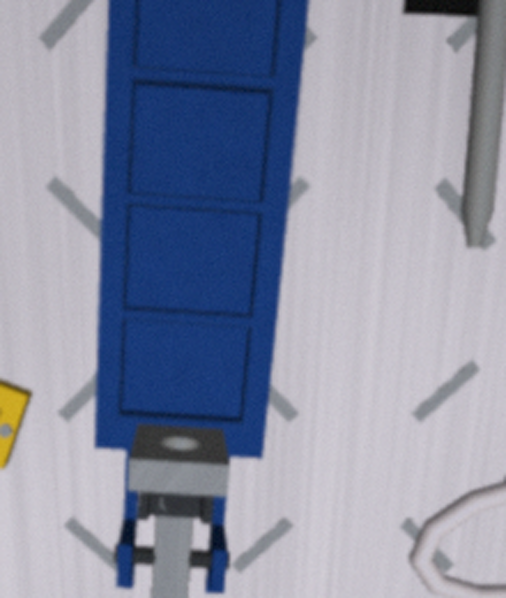

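```bash
cat >> h.py <<'E'
def fixture(im,C):
    # plate top resampled metrically, z=.014; 0.25 mm/px
    x0,y0,x1,y1=.46,-.16,.63,.08; s=.00025
    X,Y=np.meshgrid(np.arange(x0,x1,s),np.arange(y1,y0,-s))
    uv=proj(C,np.c_[X.ravel(),Y.ravel(),np.full(X.size,.014)]).astype(np.float32).reshape(*X.shape,2)
    W=cv2.remap(im,uv,None,cv2.INTER_LINEAR,borderValue=(255,255,255))
    m=mask(W,'blue',110,30)
    L=[];Rr=[]
    for r in range(0,len(m),4):
        c=np.flatnonzero(m[r])
        y=y1-r*s
        if len(c)>200 and 0.066<(c[-1]-c[0])*s<.078: L.append((x0+c[0]*s,y));Rr.append((x0+c[-1]*s,y))
    L=np.array(L);Rr=np.array(Rr)
    M=(L+Rr)/2
    k,b=np.polyfit(M[:,1],M[:,0],1)
    print('n',len(L),'slopes',[np.polyfit(q[:,1],q[:,0],1)[0].round(4) for q in (L,Rr,M)],'rms',np.std(M[:,0]-k*M[:,1]-b)*1e3,'w',((Rr-L)[:,0].mean()*1e3).round(1))
    # axis dir (fixture +y)
    a=np.array([k,1])/np.hypot(k,1); n=np.array([a[1],-a[0]]); p0=np.array([b,0])
    g=cv2.cvtColor(W,cv2.COLOR_BGR2GRAY).astype(float)
    ss=np.arange(-.14,.08,.00025); prof=[]
    for q in ss:
        P=p0+a*q+n*np.linspace(-.018,.018,80)[:,None]
        prof.append(g[np.clip(((y1-P[:,1])/s).astype(int),0,len(g)-1),np.clip(((P[:,0]-x0)/s).astype(int),0,g.shape[1]-1)].mean())
    prof=np.array(prof); hp=prof-cv2.GaussianBlur(prof.reshape(-1,1),(1,101),20).ravel()
    from scipy.signal import find_peaks
    pk=find_peaks(-hp,prominence=2)[0]
    print([(round(ss[i]*1e3,1),round(hp[i],1)) for i in pk])
    return p0,a,n,W
E
python3 - <<'E'
from h import *
p,r=np.load('f1.npy'); im=cv2.imread('pics/f1.png')
p0,a,n,W=fixture(im,cam('wrist',dict(tcp_pos=p,tcp_rot=r)))
print(p0,a)
cv2.imwrite('pics/f1w.png',cv2.resize(W,None,fx=.6,fy=.6))
E
```

```text
n 157 slopes [np.float64(0.0659), np.float64(0.0654), np.float64(0.0657)] rms 0.10127585337291736 w 70.3
[(np.float64(-138.0), np.float64(-10.1)), (np.float64(-128.8), np.float64(-5.2)), (np.float64(-121.2), np.float64(-17.5)), (np.float64(-100.0), np.float64(-0.5)), (np.float64(-82.7), np.float64(-1.0)), (np.float64(-78.2), np.float64(-9.5)), (np.float64(-63.5), np.float64(-1.0)), (np.float64(-39.5), np.float64(-6.0)), (np.float64(-35.0), np.float64(-3.5)), (np.float64(3.5), np.float64(-14.8)), (np.float64(8.5), np.float64(-2.2)), (np.float64(30.5), np.float64(-77.7))]
[0.55036997 0.        ] [0.06554655 0.99784951]
```

View pics/f1w.png

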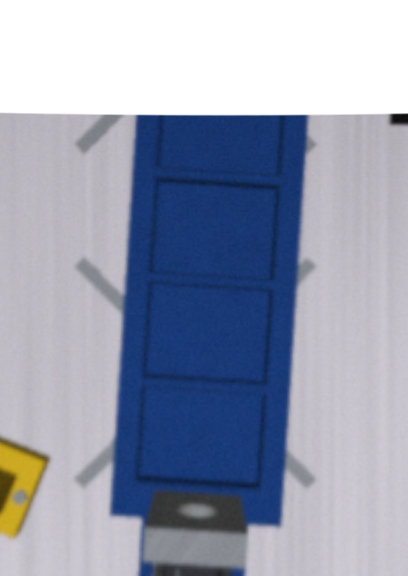

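```bash
python3 - <<'E'
from h import *
for i in range(6):
    im,C,st=shot("wrist","f2"); print((st['tcp_pos']*1e3).round(2),st['tcp_rot'].round(4))
E
```

```text
[ 542.99 -130.07  159.78] [-3.1385e+00 -6.0000e-04  1.5702e+00]
[ 543.17 -130.27  159.97] [-3.1390e+00 -6.0000e-04  1.5698e+00]
[ 543.44 -130.41  160.19] [-3.1395e+00 -5.0000e-04  1.5696e+00]
[ 543.72 -130.44  160.45] [-3.1400e+00 -4.0000e-04  1.5696e+00]
[ 544.03 -130.5   160.69] [-3.1405e+00 -3.0000e-04  1.5696e+00]
[ 544.26 -130.47  160.85] [-3.1408e+00 -2.0000e-04  1.5697e+00]
```

Request:
arm_command:
  plan:
    - [9,-96,85,0,0,10,1]
    - [9,-96,85,0,0,20,1]
    - [9,-96,85,0,0,22,1]
    - [9,-96,85,0,0,22,1]
    - [9,-96,85,0,0,22,1]
    - [9,-96,115,0,0,22,1]
    - [9,-96,146,0,0,22,1]
    - [9,-96,146,0,0,22,1]
    - [9,-96,146,0,0,22,1]
    - [9,-96,146,0,0,22,0.2]
    - [9,-96,146,0,0,22,0.2]
    - [9,-96,146,0,0,22,0.2]
    - [9,-96,146,0,0,22,0.2]
    - [9,-96,146,0,0,22,0.2]
    - [9,-96,146,0,0,22,0.2]
    - [9,-96,146,0,0,22,0.2]
  squeeze: 40

```text
t: 4.82
tcp_pos: [0.4496, -0.1212, 0.0159]
tcp_rot: [3.141, -0.0, 1.187]
contact_force: [-0.2, -1.6, 6.5]
finger_gap: 0.0299
gripper_force: 40.6
```

Request:
arm_command:
  plan:
    - [0,0,-30,0,0,0,0.2]
    - [0,0,-60,0,0,0,0.2]
    - [0,0,-85,0,0,-9,0.2]
    - [0,0,-85,0,0,-18.2,0.2]
    - [0,0,-85,0,0,-18.2,0.2]
    - [0,0,-85,0,0,-18.2,0.2]
    - [0,0,-85,0,0,-18.2,0.2]
    - [0,0,-85,0,0,-18.2,0.2]

```text
t: 5.82
tcp_pos: [0.4487, -0.1209, 0.0999]
tcp_rot: [-3.141, -0.0, 1.504]
contact_force: [0.2, 0.6, -1.2]
finger_gap: 0.0295
gripper_force: 40.1
```

```bash
python3 - <<'E'
from h import *
im,C,st=shot("wrist","g1"); print(st['tcp_pos'],st['tcp_rot'],st['contact_force'])
cv2.imwrite('pics/g1c.png',cv2.resize(im[180:340,180:380],None,fx=3,fy=3,interpolation=cv2.INTER_CUBIC))
E
```

```text
[ 0.44869193 -0.12091828  0.09985003] [-3.14074063e+00 -2.17742173e-04  1.50368924e+00] [ 0.20534826  0.55564781 -1.22069407]
```

View pics/g1c.png

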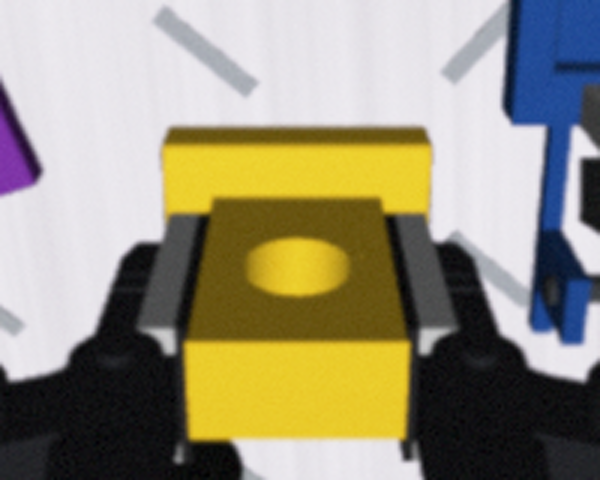

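```bash
python3 - <<'E'
from h import *
st=dict(tcp_pos=np.zeros(3),tcp_rot=np.zeros(3)); C=cam('wrist',st)
for z,uv in ((.005,[(180+165/3,180+144/3),(180+431/3,180+144/3)]),(.015,[(180+170/3,180+129/3),(180+426/3,180+129/3)]),(-.039,[(180+186/3,180+340/3),(180+407/3,180+340/3)])):
    print(z,(onplane(C,uv,z)*1e3).round(1))
E
```

```text
0.005 [[ 18.7 -22.1   5. ]
 [ 18.6  23.6   5. ]]
0.015 [[ 17.4 -22.6  15. ]
 [ 17.4  24.2  15. ]]
-0.039 [[  9.5 -13.9 -39. ]
 [  9.5  14.9 -39. ]]
```

Request:
arm_command:
  plan:
    - [68.3,92.6,0,0,0,0,0.2]
    - [68.3,92.6,0,0,0,0,0.2]
    - [68.3,92.6,0,0,0,0,0.2]
    - [68.3,92.6,30,0,0,0,0.2]
    - [68.3,92.6,60,0,0,0,0.2]
    - [68.3,92.6,67,0,0,0,0.2]
    - [68.3,92.6,67,0,0,0,0.2]
    - [68.3,92.6,67,0,0,0,0.2]
    - [68.3,92.6,67,0,0,0,0.2]
    - [68.3,92.6,69,0,0,0,0.2]
    - [68.3,92.6,71,0,0,0,0.2]
    - [68.3,92.6,73,0,0,0,0.2]
    - [68.3,92.6,73,0,0,0,0.2]
    - [68.3,92.6,73,0,0,0,0.2]

```text
t: 7.62
tcp_pos: [0.5459, -0.059, 0.0272]
tcp_rot: [-3.141, -0.0, 1.504]
contact_force: [-0.1, -0.1, -1.6]
finger_gap: 0.0297
gripper_force: 40.5
```

Request:
arm_command:
  plan:
    - [0,0,2,0,0,0,0.2]
    - [0,0,4,0,0,0,0.2]
    - [0,0,5,0,0,0,0.2]
    - [0,0,5,0,0,0,0.2]
    - [0,0,5,0,0,0,0.2]

```text
t: 8.25
tcp_pos: [0.546, -0.059, 0.0223]
tcp_rot: [3.142, -0.0, 1.505]
contact_force: [-0.3, 0.2, -1.5]
finger_gap: 0.0295
gripper_force: 40.5
```

Request:
arm_command:
  plan:
    - [0,0,0,0,0,0,0.55]
    - [0,0,0,0,0,0,0.55]
    - [0,0,0,0,0,0,0.55]
    - [0,0,-40,0,0,0,0.55]
    - [0,0,-78,0,0,0,1]
    - [0,0,-78,0,0,0,1]
    - [88,-122,-78,0,0,-3.8,1]
    - [88,-122,-78,0,0,-3.8,1]
    - [88,-122,-78,0,0,-3.8,1]
    - [88,-122,-78,0,0,-3.8,1]
    - [88,-122,-78,0,0,-3.8,1]
    - [88,-122,-78,0,0,-3.8,1]
    - [88,-122,-78,0,0,-3.8,1]

```text
t: 9.88
tcp_pos: [0.4307, 0.0364, 0.1003]
tcp_rot: [-3.142, 0.0, 1.57]
contact_force: [0.7, -0.0, -0.1]
finger_gap: 0.0853
gripper_force: 0.0
```

```bash
python3 -c "
from h import *
eye('green','gr1',30,70)"
```

```text
green [274.  99.] xy mm 427.7 118.8 size 46.2 34.1 ang 1.3 tcp [430.7  36.4 100.3] yaw 89.9 tool dxdy [82.4 -3.2] rz -1.4 t 9.875
```

View pics/gr1.png

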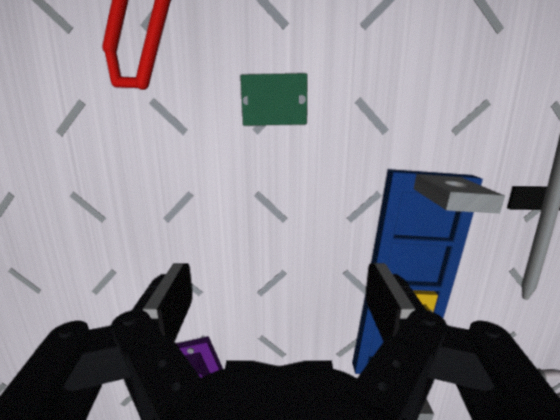

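Green foot at (274,99), squarely seen. Grasp it.

Request:
arm_command:
  plan:
    - [82.4,-3.6,20,0,0,-1.4,1]
    - [82.4,-3.6,20,0,0,-1.4,1]
    - [82.4,-3.6,20,0,0,-1.4,1]
    - [82.4,-3.6,50,0,0,-1.4,1]
    - [82.4,-3.6,84,0,0,-1.4,1]
    - [82.4,-3.6,84,0,0,-1.4,1]
    - [82.4,-3.6,84,0,0,-1.4,1]
    - [82.4,-3.6,84,0,0,-1.4,0.2]
    - [82.4,-3.6,84,0,0,-1.4,0.2]
    - [82.4,-3.6,84,0,0,-1.4,0.2]
    - [82.4,-3.6,84,0,0,-1.4,0.2]
    - [82.4,-3.6,84,0,0,-1.4,0.2]
    - [82.4,-3.6,84,0,0,-1.4,0.2]
    - [82.4,-3.6,84,0,0,-1.4,0.2]

```text
t: 11.68
tcp_pos: [0.427, 0.1194, 0.017]
tcp_rot: [3.141, -0.0, 1.595]
contact_force: [-0.5, 0.2, 5.5]
finger_gap: 0.0296
gripper_force: 40.1
```

Request:
arm_command:
  plan:
    - [0,0,-30,0,0,0,0.2]
    - [0,0,-60,0,0,0,0.2]
    - [0,0,-85,0,0,5.2,0.2]
    - [0,0,-85,0,0,5.2,0.2]
    - [0,0,-85,0,0,5.2,0.2]
    - [0,0,-85,0,0,5.2,0.2]
    - [0,0,-85,0,0,5.2,0.2]

```text
t: 12.55
tcp_pos: [0.4255, 0.1191, 0.1001]
tcp_rot: [-3.139, 0.001, 1.505]
contact_force: [-0.1, -0.2, -1.2]
finger_gap: 0.0293
gripper_force: 39.9
```

```bash
python3 - <<'E'
from h import *
im,C,st=shot("wrist","g2"); print(st['tcp_pos'],np.degrees(st['tcp_rot'][2]))
m=mask(im,'green',70,30)[200:300,200:360]
c=[np.flatnonzero(r) for r in m]
print([(200+i,200+q[0],200+q[-1]) for i,q in enumerate(c) if len(q)>20][:40:3])
E
```

```text
[0.42549784 0.11909861 0.10007591] 86.2229530764181
[(223, np.int64(241), np.int64(318)), (226, np.int64(236), np.int64(321)), (229, np.int64(235), np.int64(322)), (232, np.int64(235), np.int64(322)), (235, np.int64(235), np.int64(322)), (238, np.int64(235), np.int64(322)), (241, np.int64(236), np.int64(322)), (244, np.int64(236), np.int64(321)), (247, np.int64(236), np.int64(321)), (250, np.int64(236), np.int64(321)), (253, np.int64(250), np.int64(307)), (256, np.int64(250), np.int64(307)), (259, np.int64(249), np.int64(308)), (262, np.int64(249), np.int64(308))]
```

Request:
arm_command:
  plan:
    - [-126,130.5,0,0,0,0,0.2]
    - [-126,130.5,0,0,0,0,0.2]
    - [-126,130.5,0,0,0,0,0.2]
    - [-126,130.5,0,0,0,0,0.2]
    - [-126,130.5,30,0,0,0,0.2]
    - [-126,130.5,60,0,0,0,0.2]
    - [-126,130.5,65,0,0,0,0.2]
    - [-126,130.5,65,0,0,0,0.2]
    - [-126,130.5,65,0,0,0,0.2]
    - [-126,130.5,65,0,0,0,0.2]
    - [-126,130.5,65,0,0,0,0.2]
    - [-126,130.5,65,0,0,0,0.2]

```text
t: 14.1
tcp_pos: [0.5485, -0.0151, 0.0366]
tcp_rot: [3.141, -0.0, 1.504]
contact_force: [-0.1, -0.8, -0.8]
finger_gap: 0.0296
gripper_force: 40.2
```

Request:
arm_command:
  plan:
    - [0,0,2,0,0,0,0.2]
    - [0,0,4,0,0,0,0.2]
    - [0,0,6,0,0,0,0.2]
    - [0,0,8,0,0,0,0.2]
    - [0,0,9,0,0,0,0.2]
    - [0,0,9,0,0,0,0.2]
    - [0,0,9,0,0,0,0.2]

```text
t: 14.98
tcp_pos: [0.5484, -0.0151, 0.0274]
tcp_rot: [3.141, 0.0, 1.504]
contact_force: [-0.4, -0.2, -0.6]
finger_gap: 0.0296
gripper_force: 40.2
```

Request:
arm_command:
  plan:
    - [0,0,2,0,0,0,0.2]
    - [0,0,4,0,0,0,0.2]
    - [0,0,5,0,0,0,0.2]
    - [0,0,5,0,0,0,0.2]
    - [0,0,4.5,0,0,0,0.55]
    - [0,0,4.5,0,0,0,0.55]
    - [0,0,4.5,0,0,0,0.55]
    - [0,0,-40,0,0,0,0.55]
    - [0,0,-73,0,0,0,1]
    - [0,0,-73,0,0,0,1]
    - [152,-118,-73,0,0,-3.8,1]
    - [152,-118,-73,0,0,-3.8,1]
    - [152,-118,-73,0,0,-3.8,1]
    - [152,-118,-73,0,0,-3.8,1]
    - [152,-118,-73,0,0,-3.8,1]
    - [152,-118,-73,0,0,-3.8,1]
    - [152,-118,-73,0,0,-3.8,1]
    - [152,-118,-73,0,0,-3.8,1]
    - [152,-118,-73,0,0,-3.8,1]

```text
t: 17.35
tcp_pos: [0.4409, 0.144, 0.1002]
tcp_rot: [-3.141, 0.0, 1.57]
contact_force: [-0.5, 0.3, -0.6]
finger_gap: 0.0854
gripper_force: 0.0
```

```bash
python3 -c "
from h import *
eye('red','r1',40,110)
im=cv2.imread('pics/r1.png'); print([(a,c.round()) for a,c,_ in blobs(mask(im,'red'),100)])"
```

```text
red [277. 103.] xy mm 439.8 223.4 size 47.1 35.2 ang 18.4 tcp [440.9 144.  100.2] yaw 89.9 tool dxdy [79.4 -1.2] rz -18.5 t 17.35
[(np.int32(3256), array([277., 103.])), (np.int32(2513), array([141., 175.])), (np.int32(663), array([544., 132.]))]
```

Request:
arm_command:
  plan:
    - [79.4,-1.8,20,0,0,-9,1]
    - [79.4,-1.8,20,0,0,-18.5,1]
    - [79.4,-1.8,20,0,0,-18.5,1]
    - [79.4,-1.8,50,0,0,-18.5,1]
    - [79.4,-1.8,84,0,0,-18.5,1]
    - [79.4,-1.8,84,0,0,-18.5,1]
    - [79.4,-1.8,84,0,0,-18.5,1]
    - [79.4,-1.8,84,0,0,-18.5,0.2]
    - [79.4,-1.8,84,0,0,-18.5,0.2]
    - [79.4,-1.8,84,0,0,-18.5,0.2]
    - [79.4,-1.8,84,0,0,-18.5,0.2]
    - [79.4,-1.8,84,0,0,-18.5,0.2]
    - [79.4,-1.8,84,0,0,-18.5,0.2]
    - [79.4,-1.8,84,0,0,-18.5,0.2]

```text
t: 19.15
tcp_pos: [0.4394, 0.2241, 0.017]
tcp_rot: [3.141, -0.0, 1.894]
contact_force: [-1.0, -0.7, 5.4]
finger_gap: 0.0296
gripper_force: 40.2
```

Request:
arm_command:
  plan:
    - [0,0,-30,0,0,0,0.2]
    - [0,0,-60,0,0,0,0.2]
    - [0,0,-85,0,0,10,0.2]
    - [0,0,-85,0,0,20,0.2]
    - [0,0,-85,0,0,22.2,0.2]
    - [0,0,-85,0,0,22.2,0.2]
    - [0,0,-85,0,0,22.2,0.2]
    - [0,0,-85,0,0,22.2,0.2]
    - [0,0,-85,0,0,22.2,0.2]

```text
t: 20.27
tcp_pos: [0.4388, 0.2238, 0.1012]
tcp_rot: [-3.141, 0.0, 1.506]
contact_force: [0.3, 0.2, -1.8]
finger_gap: 0.0292
gripper_force: 40.1
```

```bash
python3 - <<'E'
from h import *
im,C,st=shot("wrist","g3"); print(st['tcp_pos'],np.degrees(st['tcp_rot'][2]))
m=mask(im,'red',110,40)[200:300,200:360]
c=[np.flatnonzero(r) for r in m]
print([(200+i,200+q[0],200+q[-1]) for i,q in enumerate(c) if len(q)>20][:40:4])
E
```

```text
[0.43876799 0.22379952 0.10115048] 86.3077040135493
[(223, np.int64(237), np.int64(320)), (227, np.int64(235), np.int64(322)), (231, np.int64(235), np.int64(323)), (235, np.int64(235), np.int64(323)), (239, np.int64(235), np.int64(322)), (243, np.int64(235), np.int64(322)), (247, np.int64(235), np.int64(322)), (251, np.int64(236), np.int64(321)), (255, np.int64(249), np.int64(307)), (259, np.int64(249), np.int64(308))]
```

Request:
arm_command:
  plan:
    - [-187.6,125.3,0,0,0,0,0.2]
    - [-187.6,125.3,0,0,0,0,0.2]
    - [-187.6,125.3,0,0,0,0,0.2]
    - [-187.6,125.3,0,0,0,0,0.2]
    - [-187.6,125.3,0,0,0,0,0.2]
    - [-187.6,125.3,0,0,0,0,0.2]
    - [-187.6,125.3,30,0,0,0,0.2]
    - [-187.6,125.3,60,0,0,0,0.2]
    - [-187.6,125.3,65,0,0,0,0.2]
    - [-187.6,125.3,65,0,0,0,0.2]
    - [-187.6,125.3,65,0,0,0,0.2]
    - [-187.6,125.3,65,0,0,0,0.2]
    - [-187.6,125.3,65,0,0,0,0.2]
    - [-187.6,125.3,65,0,0,0,0.2]

```text
t: 22.08
tcp_pos: [0.5519, 0.0284, 0.0366]
tcp_rot: [3.141, -0.0, 1.506]
contact_force: [0.1, -0.2, -1.7]
finger_gap: 0.0291
gripper_force: 40.2
```

Request:
arm_command:
  plan:
    - [0,-0.3,2,0,0,0,0.2]
    - [0,-0.3,4,0,0,0,0.2]
    - [0,-0.3,6,0,0,0,0.2]
    - [0,-0.3,8,0,0,0,0.2]
    - [0,-0.3,9,0,0,0,0.2]
    - [0,-0.3,9,0,0,0,0.2]
    - [0,-0.3,9,0,0,0,0.2]

```text
t: 22.95
tcp_pos: [0.5515, 0.0285, 0.0273]
tcp_rot: [3.141, -0.0, 1.506]
contact_force: [0.7, 1.3, -1.3]
finger_gap: 0.0294
gripper_force: 40.2
```

Request:
arm_command:
  plan:
    - [0,-0.3,11,0,0,0,0.2]
    - [0,-0.3,13,0,0,0,0.2]
    - [0,-0.3,14,0,0,0,0.2]
    - [0,-0.3,14,0,0,0,0.2]
    - [0,-0.3,13.5,0,0,0,0.55]
    - [0,-0.3,13.5,0,0,0,0.55]
    - [0,-0.3,13.5,0,0,0,0.55]
    - [0,0,-40,0,0,0,0.55]
    - [0,0,-70,0,0,0,1]
    - [0,0,-70,0,0,0,1]
    - [86,88,-100,0,0,-3.8,1]
    - [86,88,-100,0,0,-3.8,1]
    - [86,88,-100,0,0,-3.8,1]
    - [86,88,-100,0,0,-3.8,1]
    - [86,88,-100,0,0,-3.8,1]
    - [86,88,-100,0,0,-3.8,1]
    - [86,88,-100,0,0,-3.8,1]

```text
t: 25.08
tcp_pos: [0.6442, 0.1081, 0.1272]
tcp_rot: [-3.141, 0.0, 1.572]
contact_force: [-0.4, -0.2, -0.7]
finger_gap: 0.0852
gripper_force: 0.0
```

```bash
python3 - <<'E'
from h import *
im,C,st=shot("wrist","rod1"); print(st['tcp_pos'],st['tcp_rot'],st['t'])
for a,uv,m in blobs(mask(im,'orange'),100)[:2]:
    c=cv2.findContours((m*255).astype(np.uint8),0,cv2.CHAIN_APPROX_NONE)[0][0].reshape(-1,2)
    print(a,uv,cv2.minAreaRect((onplane(C,c,.02)[:,:2]*1e3).astype(np.float32)))
E
```

```text
[0.64424551 0.10806524 0.12716217] [-3.14118516e+00  6.38667622e-05  1.57178620e+00] 25.075
2065 [291.6188862   79.22711864] ((654.2070922851562, 203.79429626464844), (18.858963012695312, 58.765655517578125), 1.3086036443710327)
```

View pics/rod1.png

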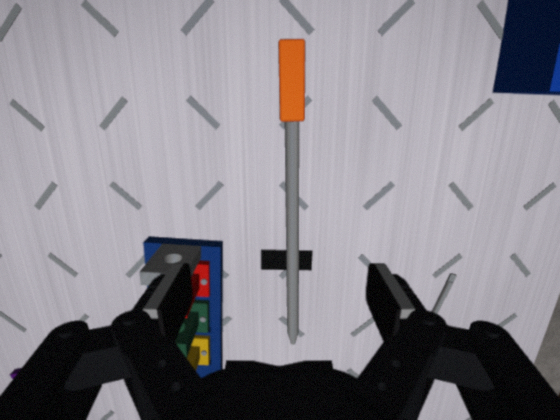

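Request:
arm_command:
  plan:
    - [95.7,9.3,60,0,0,-1.2,1]
    - [95.7,9.3,60,0,0,-1.2,1]
    - [95.7,9.3,90,0,0,-1.2,1]
    - [95.7,9.3,113,0,0,-1.2,1]
    - [95.7,9.3,113,0,0,-1.2,1]
    - [95.7,9.3,113,0,0,-1.2,1]
    - [95.7,9.3,113,0,0,-1.2,1]
    - [95.7,9.3,113,0,0,-1.2,1]

```text
t: 26.12
tcp_pos: [0.655, 0.2044, 0.0158]
tcp_rot: [3.139, -0.001, 1.593]
contact_force: [0.2, 0.3, -0.3]
finger_gap: 0.0853
gripper_force: 0.0
```

Request:
arm_command:
  plan:
    - [0,-1,6,0,0,0,1]
    - [0,-1,11,0,0,0,1]
    - [0,-1,11,0,0,0,1]
    - [0,-1,11,0,0,0,1]
    - [0,-1,11,0,0,0,0.1]
    - [0,-1,11,0,0,0,0.1]
    - [0,-1,11,0,0,0,0.1]
    - [0,-1,11,0,0,0,0.1]
    - [0,-1,11,0,0,0,0.1]
    - [0,-1,11,0,0,0,0.1]
    - [0,-1,11,0,0,0,0.1]
    - [0,-1,11,0,0,0,0.1]
    - [0,-1,11,0,0,0,0.1]
  squeeze: 90

```text
t: 27.75
tcp_pos: [0.6534, 0.2045, 0.0038]
tcp_rot: [3.141, -0.0, 1.594]
contact_force: [0.9, 0.8, 4.1]
finger_gap: 0.0178
gripper_force: 92.5
```

Request:
arm_command:
  plan:
    - [0,0,-20,0,0,0,0.1]
    - [0,0,-60,0,0,0,0.1]
    - [0,0,-100,0,0,0,0.1]
    - [0,0,-100,0,0,0,0.1]
    - [40,-20,-100,0,0,2,0.1]
    - [80,-40,-100,0,0,5.1,0.1]
    - [110,-60,-100,0,0,5.1,0.1]
    - [137,-78,-100,0,0,5.1,0.1]
    - [137,-78,-100,0,0,5.1,0.1]
    - [137,-78,-100,0,0,5.1,0.1]
    - [137,-78,-100,0,0,5.1,0.1]
    - [137,-78,-100,0,0,5.1,0.1]

```text
t: 29.25
tcp_pos: [0.5724, 0.3387, 0.1031]
tcp_rot: [-3.141, 0.0, 1.503]
contact_force: [-0.4, -0.2, -0.8]
finger_gap: 0.0179
gripper_force: 91.8
```

```bash
python3 - <<'E'
from h import *
im,C,st=shot("wrist","rh1"); sc,Cs,_=shot("scene","rs1"); sd,Cd,_=shot("side","rd1")
print(st['tcp_pos'],np.degrees(st['tcp_rot']),st['finger_gap'])
a=cv2.resize(sc[100:310,180:420],(400,350));b=cv2.resize(sd[100:310,130:370],(400,350))
cv2.imwrite('pics/cmb.png',np.hstack([a,b]))
p0=np.array([.54967,0]);ax=np.array([.06555,.99785]);s0=-.0372
st=env.get_state(); R=Ro.from_euler('xyz',st['tcp_rot']).as_matrix()
tip=st['tcp_pos']-R[:,0]*.257-R[:,2]*(-.006)
print('tip pred',tip,proj(Cs,tip),proj(Cd,tip))
E
```

```text
[0.57238094 0.33868275 0.10314953] [-1.79994636e+02  1.15556381e-02  8.61257471e+01] 0.01793367042416568
tip pred [0.55495898 0.08261768 0.09729086] [[285.89463228 182.39664005]] [[250.93689427 184.18901982]]
```

View pics/cmb.png

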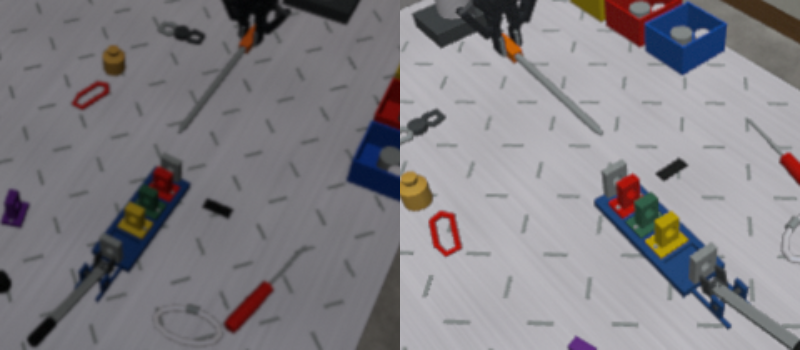

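```bash
python3 - <<'E'
from h import *
def tri(a,b):
    P=[];x=[]
    for n,uv in (('scene',a),('side',b)):
        K,D,R,o=cam(n); P.append(np.c_[R.T,-R.T@o]); x.append(cv2.undistortPoints(np.array([[uv]],float),K,D)[0,0])
    X=cv2.triangulatePoints(P[0],P[1],x[0],x[1]).ravel(); return (X[:3]/X[3]*1e3).round(1)
print(tri((289.2,178.6),(250,179.3)))
# reference: red & yellow eye blobs centroid vs known
sc=cv2.imread('pics/rs1.png'); sd=cv2.imread('pics/rd1.png')
for c,s in (('yellow',-22),('red',66)):
    u=[[b[1] for b in blobs(mask(i,c)) if r[0]<b[1][0]<r[1] and r[2]<b[1][1]<r[3]][0] for i,r in ((sc,(250,300,190,250)),(sd,(230,310,180,260)))]
    print(c,u,tri(*u),'true xy',(np.array([549.7,0])+np.array([.06555,.99785])*(s-37.2)).round(1))
# handle (orange) 
for i,r,n in ((sc,(300,350,100,150),'scene'),(sd,(180,210,110,140),'side')):
    print(n,[b[1].round(1) for b in blobs(mask(i,'orange'),8) if r[0]<b[1][0]<r[1] and r[2]<b[1][1]<r[3]])
E
```

```text
[559.9  92.5 104.2]
yellow [array([260.78277154, 232.17602996]), array([289.49747475, 240.85858586])] [547.3 -56.1  24. ] true xy [545.8 -59.1]
red [array([277.99115044, 209.88938053]), array([265.4313099 , 216.92651757])] [554.4  35.3  23.5] true xy [551.6  28.7]
scene [array([328.8, 122.5])]
side [array([196.3, 128. ])]
```

```bash
cat > shaft.py <<'E'
from h import *
def shaft(imgs,st,zoff=.006):
    R=Ro.from_euler('xyz',st['tcp_rot']).as_matrix()
    A=[];B=[]
    for n in imgs:
        im=cv2.cvtColor(imgs[n],cv2.COLOR_BGR2GRAY).astype(np.float32); C=cam(n)
        out=[]
        for d in np.arange(60,236,8)/1e3:
            P=st['tcp_pos']-R[:,0]*d-R[:,2]*zoff*-1*-1 if False else st['tcp_pos']-R[:,0]*d+R[:,2]*(-zoff)
            q=proj(C,[P,P-R[:,0]*.01]); t=q[1]-q[0];t/=np.hypot(*t); nn=np.array([-t[1],t[0]])
            o=np.arange(-12,12.1,.25); pts=(q[0]+nn*o[:,None]).astype(np.float32)
            v=cv2.remap(im,pts.reshape(1,-1,2),None,cv2.INTER_LINEAR).ravel()
            bg=np.median(v); w=np.clip(bg-v-12,0,None); w[np.abs(o)>9]=0
            if w.sum()<20: continue
            c=(w*o).sum()/w.sum()
            out.append((d*1e3,c))
            # linear model: image perpendicular shift = J . (lateral,vertical)
            J=[((proj(C,[P+e*.001])[0]-q[0])@nn) for e in (R[:,1],-R[:,2])]
            A.append([J[0],J[0]*d*1e3,J[1],J[1]*d*1e3] ); B.append((n,c))
        out=np.array(out); print(n,len(out),'fit slope px/mm, at60, at235',np.polyfit(out[:,0],out[:,1],1).round(4),out[:,1].round(1))
    x=np.linalg.lstsq(np.array(A),np.array([b[1] for b in B]),rcond=None)[0]
    print('lat0 mm, yaw mrad, up0 mm, pitch mrad',x[0].round(2),(x[1]*1e3).round(1),x[2].round(2),(x[3]*1e3).round(1))
E
python3 - <<'E'
from shaft import *
st=dict(tcp_pos=np.array([0.57238094,0.33868275,0.10314953]),tcp_rot=np.radians([-179.9946,.0116,86.1257]))
shaft({'scene':cv2.imread('pics/rs1.png'),'side':cv2.imread('pics/rd1.png')},st)
E
```

```text
scene 22 fit slope px/mm, at60, at235 [-0.0009 -0.2879] [-0.6 -0.5 -0.4 -0.5 -0.4 -0.  -0.2  0.3 -0.6 -0.6 -0.6 -0.6 -0.5 -0.6
 -0.1  0.3 -0.6 -0.6 -0.7 -0.5 -0.8 -0.5]
side 22 fit slope px/mm, at60, at235 [ 0.0013 -0.4249] [-0.2 -0.5 -0.6 -1.   0.2  0.  -0.1 -0.1 -0.1 -0.3 -1.3  0.1  0.2 -0.2
 -0.1 -0.2 -0.5 -0.7  0.2 -0.1 -0.  -0.3]
lat0 mm, yaw mrad, up0 mm, pitch mrad 1.07 -0.2 0.31 -6.7
```

Request:
arm_command:
  plan:
    - [0,-0.8,30,0,0,-0.1,0.1]
    - [0,-0.8,60,0,0,-0.1,0.1]
    - [0,-0.8,69,0,0,-0.1,0.1]
    - [0,-0.8,69,0,0,-0.1,0.1]
    - [0,-0.8,69,0,0,-0.1,0.1]
    - [0,-0.8,69,0,0,-0.1,0.1]
    - [0,-0.8,69,0,0,-0.1,0.1]
    - [0,-0.8,69,0,0,-0.1,0.1]

```text
t: 30.4
tcp_pos: [0.5712, 0.3398, 0.0347]
tcp_rot: [3.141, -0.0, 1.506]
contact_force: [0.6, 0.7, -1.2]
finger_gap: 0.0178
gripper_force: 91.8
```

```bash
python3 - <<'E'
from shaft import *
st=env.get_state(); print(st['tcp_pos'],np.degrees(st['tcp_rot']))
sc,_,_=shot('scene','rs2'); sd,_,_=shot('side','rd2')
shaft({'scene':sc,'side':sd},st)
y=st['tcp_pos'][1]; print('line x', .5494+.0657*y)
cv2.imwrite('pics/cmb2.png',np.hstack([cv2.resize(sc[150:270,220:340],(400,400),interpolation=cv2.INTER_CUBIC),cv2.resize(sd[150:270,220:340],(400,400),interpolation=cv2.INTER_CUBIC)]))
E
```

```text
[0.57123625 0.33976127 0.03473152] [ 1.79971424e+02 -2.02010916e-02  8.63007947e+01]
scene 22 fit slope px/mm, at60, at235 [-0.0013 -0.5454] [-0.5 -0.4 -0.6 -0.5 -0.5 -0.5 -1.3 -1.4 -0.6 -0.5 -0.7 -0.5 -0.7 -0.6
 -2.  -0.7 -0.7 -0.7 -0.6 -0.8 -0.7 -0.7]
side 22 fit slope px/mm, at60, at235 [-0.0026  0.4437] [ 0.2  0.1  0.1  0.2  0.2  0.   0.1  0.2  0.8  0.4 -0.   0.   0.1 -0.1
 -0.2  0.7  0.3 -0.2 -0.7 -0.3 -0.2 -0.2]
lat0 mm, yaw mrad, up0 mm, pitch mrad 0.49 5.2 -3.57 5.0
line x 0.5717223151899381
```

View pics/cmb2.png

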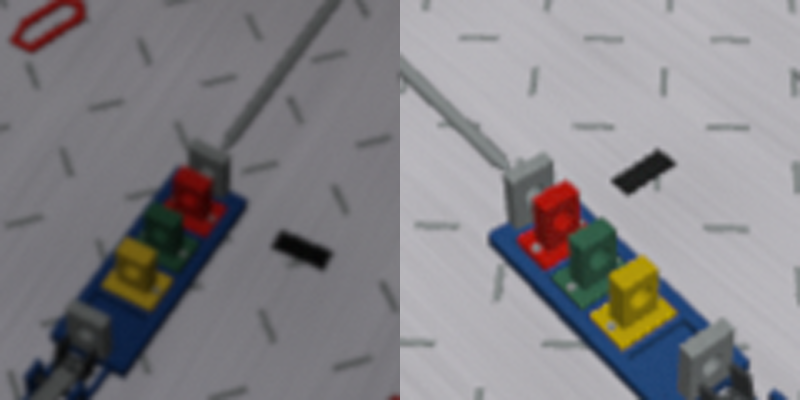

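Request:
arm_command:
  plan:
    - [-8,0.4,0,0,0,0,0.1]
    - [-16,0.4,0,0,0,0,0.1]
    - [-24,0.4,0,0,0,0,0.1]
    - [-32,0.4,0,0,0,0,0.1]
    - [-40,0.4,0,0,0,0,0.1]
    - [-45,0.4,0,0,0,0,0.1]
    - [-45,0.4,0,0,0,0,0.1]
    - [-45,0.4,0,0,0,0,0.1]

```text
t: 31.5
tcp_pos: [0.5686, 0.2948, 0.0343]
tcp_rot: [3.141, -0.0, 1.506]
contact_force: [1.4, 0.7, -0.3]
finger_gap: 0.0176
gripper_force: 91.8
```

Request:
arm_command:
  plan:
    - [-10,0,0,0,0,0,0.1]
    - [-20,0,0,0,0,0,0.1]
    - [-30,0,0,0,0,0,0.1]
    - [-40,0,0,0,0,0,0.1]
    - [-50,0,0,0,0,0,0.1]
    - [-60,0,0,0,0,0,0.1]
    - [-70,0,0,0,0,0,0.1]
    - [-80,0,0,0,0,0,0.1]
    - [-90,0,0,0,0,0,0.1]
    - [-90,0,0,0,0,0,0.1]
    - [-90,0,0,0,0,0,0.1]

```text
t: 32.88
tcp_pos: [0.5629, 0.205, 0.0344]
tcp_rot: [3.141, -0.0, 1.506]
contact_force: [-0.3, -1.0, -0.9]
finger_gap: 0.0175
gripper_force: 91.8
```

Request:
arm_command:
  plan:
    - [-10,0,0,0,0,0,0.1]
    - [-20,0,0,0,0,0,0.1]
    - [-30,0,0,0,0,0,0.1]
    - [-40,0,0,0,0,0,0.1]
    - [-50,0,0,0,0,0,0.1]
    - [-60,0,0,0,0,0,0.1]
    - [-70,0,0,0,0,0,0.1]
    - [-80,0,0,0,0,0,0.1]
    - [-90,0,0,0,0,0,0.1]
    - [-100,0,0,0,0,0,0.1]
    - [-100,0,0,0,0,0,0.1]
    - [-100,0,0,0,0,0,0.1]

```text
t: 34.38
tcp_pos: [0.5564, 0.1051, 0.0343]
tcp_rot: [3.142, -0.0, 1.506]
contact_force: [0.5, 1.3, -1.2]
finger_gap: 0.0179
gripper_force: 91.8
```

Now the last bit until the handle touches the lug.

Request:
arm_command:
  plan:
    - [-4,0,0,0,0,0,0.1]
    - [-8,0,0,0,0,0,0.1]
    - [-11,0,0,0,0,0,0.1]
    - [-11,0,0,0,0,0,0.1]
    - [-11,0,0,0,0,0,0.1]

```text
t: 35.0
tcp_pos: [0.5556, 0.0943, 0.0343]
tcp_rot: [-3.142, -0.0, 1.506]
contact_force: [0.3, 0.6, -1.3]
finger_gap: 0.0178
gripper_force: 91.8
```

Request:
arm_command:
  plan:
    - [-2,0,0,0,0,0,0.1]
    - [-4,0,0,0,0,0,0.1]
    - [-4,0,0,0,0,0,0.1]
    - [-4,0,0,0,0,0,0.1]

```text
t: 35.5
tcp_pos: [0.5556, 0.0941, 0.0344]
tcp_rot: [3.141, -0.006, 1.504]
contact_force: [0.6, 15.8, -2.5]
finger_gap: 0.0178
gripper_force: 91.6
```

Request:
arm_command:
  plan:
    - [3.7,0,0,0,0,0,0.1]
    - [3.7,0,0,0,0,0,0.1]
    - [3.7,0,0,0,0,0,0.5]
    - [3.7,0,0,0,0,0,0.5]
    - [3.7,0,0,0,0,0,0.5]
    - [3.7,0,-40,0,0,0,0.5]
    - [3.7,0,-80,0,0,0,0.5]
    - [3.7,0,-120,0,0,0,0.5]
    - [3.7,0,-120,0,0,0,0.5]
    - [-140,0,-120,0,0,0,0]
    - [-140,0,-120,0,0,0,0]
    - [-280,-15,-120,0,0,0,0]
    - [-280,-15,-120,0,0,0,0]
    - [-280,-15,-120,0,0,0,0]
    - [-280,-15,-120,0,0,0,0]
    - [-280,-15,-120,0,0,0,0]
    - [-280,-15,-120,0,0,0,0]
    - [-280,-15,-120,0,0,0,0]

```text
t: 37.75
tcp_pos: [0.5225, -0.1872, 0.1542]
tcp_rot: [-3.141, -0.0, 1.508]
contact_force: [0.1, 1.0, 0.2]
finger_gap: 0.0002
gripper_force: 0.0
```

```bash
python3 - <<'E'
from h import *
im,C,st=shot("wrist","l1"); print(st['tcp_pos'],st['tcp_rot'])
sd,Cd,_=shot('side','ls')
print('rod tip pred px',proj(C,[(.5472-.126*.0655,-.033-.126,.04),(.5472-.101*.0655,-.033-.101,.04)]))
cv2.imwrite('pics/cmb3.png',np.hstack([cv2.resize(im,(400,300)),cv2.resize(sd[150:350,210:410],(400,300))]))
for n,uv in (('stopper',(306,346)),('grease',(361,385))): print(n,onplane(Cd,uv,.03 if n=='grease' else .014))
print('lever grip end est',onplane(Cd,[(377,315)],.08))
E
```

```text
[ 0.52248489 -0.18716423  0.15415055] [-3.14141692e+00 -1.81014325e-04  1.50798932e+00]
rod tip pred px [[295.69067495 166.1705096 ]
 [296.24789971 135.96071505]]
stopper [[ 0.40522828 -0.25429351  0.014     ]]
grease [[ 0.42067578 -0.37156712  0.03      ]]
lever grip end est [[ 0.51748378 -0.31738318  0.08      ]]
```

View pics/cmb3.png

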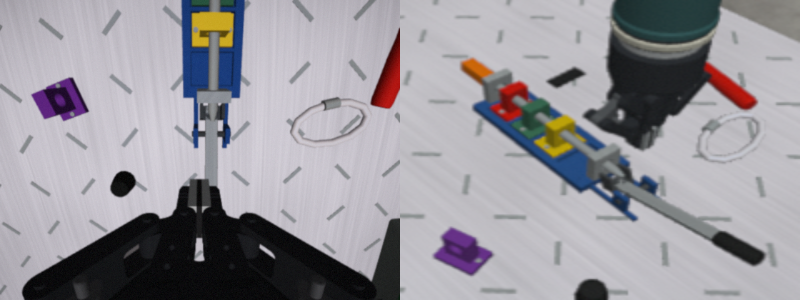

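Request:
arm_command:
  plan:
    - [-60,7,0,0,0,0,0]
    - [-125,14,0,0,0,0,0]
    - [-125,14,0,0,0,0,0]
    - [-125,14,0,0,0,0,0]
    - [-125,14,30,0,0,0,0]
    - [-125,14,50,0,0,0,0]
    - [-125,14,58,0,0,0,0]
    - [-125,14,66,0,0,0,0]
    - [-125,14,74,0,0,0,0]
    - [-125,14,82,0,0,0,0]
    - [-125,14,90,0,0,0,0]
    - [-125,14,96,0,0,0,0]
    - [-125,14,102,0,0,0,0]
    - [-125,14,108,0,0,0,0]
    - [-125,14,108,0,0,0,0]

```text
t: 39.72
tcp_pos: [0.5277, -0.3136, 0.0455]
tcp_rot: [-3.14, -0.001, 1.506]
contact_force: [0.1, -0.9, 0.3]
finger_gap: -0.0001
gripper_force: 0.0
```

Request:
arm_command:
  plan:
    - [0,0,4,0,0,0,0]
    - [0,0,8,0,0,0,0]
    - [0,0,11,0,0,0,0]
    - [0,0,13,0,0,0,0]
    - [0,0,14,0,0,0,0]
    - [0,0,14,0,0,0,0]

```text
t: 40.48
tcp_pos: [0.5281, -0.3138, 0.0321]
tcp_rot: [-3.141, -0.0, 1.506]
contact_force: [0.3, 0.3, -0.1]
finger_gap: -0.0002
gripper_force: 0.1
```

```bash
python3 - <<'E'
from h import *
im,C,st=shot("wrist","l2"); print(st['tcp_pos'],st['contact_force'])
sd,Cd,_=shot('side','ls2'); sc,_,_=shot('scene','lc2')
cv2.imwrite('pics/cmb4.png',np.hstack([cv2.resize(im,(400,300)),cv2.resize(sd[200:350,280:430],(400,400),interpolation=cv2.INTER_CUBIC)[:300]]))
E
```

```text
[ 0.52808931 -0.31380994  0.0321454 ] [ 0.30247214  0.25429197 -0.08593516]
```

View pics/cmb4.png

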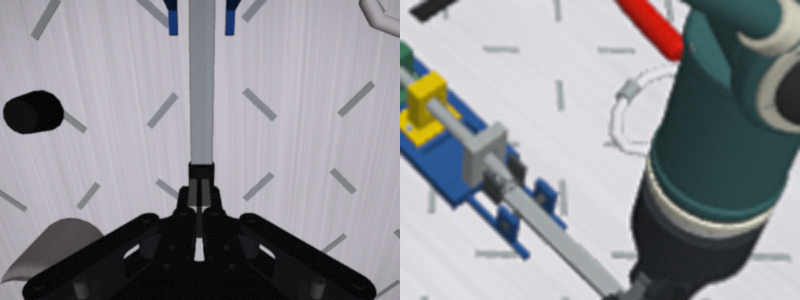

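Request:
arm_command:
  plan:
    - [0,0,2,0,0,0,0]
    - [0,0,4,0,0,0,0]
    - [0,0,4,0,0,0,0]
    - [0,0,4,0,0,0,0]

```text
t: 41.12
tcp_pos: [0.5284, -0.3139, 0.0315]
tcp_rot: [-3.141, -0.0, 1.506]
contact_force: [-6.8, 5.1, 19.3]
finger_gap: 0.0002
gripper_force: 9.6
```

Request:
arm_command:
  plan:
    - [0,0,0,0,0,0,0]
    - [0,0,-20,0,0,0,0]
    - [0,0,-60,0,0,0,0]
    - [0,0,-120,0,0,0,0]
    - [0,0,-160,0,0,0,0]
    - [60,60,-200,0,0,0,0]
    - [60,100,-200,0,0,0,0]
    - [60,150,-200,0,0,0,0]
    - [60,150,-200,0,0,0,0]
    - [60,150,-200,0,0,0,0]
    - [60,150,-200,0,0,0,0]
    - [60,150,-200,0,0,0,0]

```text
t: 42.62
tcp_pos: [0.6807, -0.2642, 0.2289]
tcp_rot: [3.141, 0.0, 1.505]
contact_force: [-0.8, 0.5, -0.5]
finger_gap: 0.0004
gripper_force: 0.0
```

```bash
python3 - <<'E'
from h import *
sd,Cd,st=shot('side','fin'); sc,_,_=shot('scene','fin2'); print(st['t'],st['tcp_pos'],st['contact_force'])
a=cv2.resize(sd[140:340,230:430],(400,400),interpolation=cv2.INTER_CUBIC);b=cv2.resize(sc[160:320,180:340],(400,400),interpolation=cv2.INTER_CUBIC)
cv2.imwrite('pics/cmb5.png',np.hstack([a,b]))
E
```

```text
42.625 [ 0.68071043 -0.26416493  0.22891117] [-0.77712015  0.51655298 -0.54670593]
```

View pics/cmb5.png

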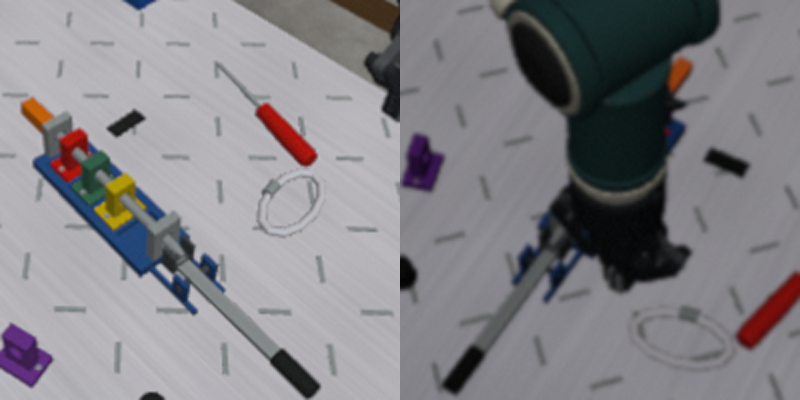

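```bash
python3 -c "
from station import env
print(env.hand_in())"
```

```text
the job is handed in; nothing more can be done
None
```

I handed the job in at about 43 s, but the hand-in returned no verdict. The red, green and yellow eyes are in pockets 0, 1 and 2 (I saw no grey eye), the rod is through to its handle, and the jaw was pressed to its stop.

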